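# Sticker the next layer of flat bars

### The arm

A 7-joint arm with a two-finger parallel gripper is mounted at the origin on a cart in front of the work surface, level with it; the furniture and walls round the work are solid. World frame = base frame: x ahead of the robot, y to its left, z up, the work surface at z = 0. Lengths are in m, angles in degrees, forces in N, time in s.
With the tool pointing down it reaches from about 0.35 to 0.9 m from the base axis. Payload 8.1 kg.
Tool frame: the origin (TCP) lies at the very end of the fingers, on their centre line; the grasp point (between the pads) lies 19 mm behind it; z points along the fingers, y is the direction in which the jaws open and shut (so a half turn about z gives the same grasp; the last joint's range is limited). The gripper opens to 92 mm and grips with 3 to 60 N. Pads are 19 mm wide; open, the fingers measure 130 mm over their backs; the gripper's body (75 mm by 190 mm) begins 47 mm behind the grasp point.
Start: joints at [-77.785, 24.895, 1.432, 90.138, -0.665, 64.973, -4.303], TCP at [0.194, 0.594, 0.227] pointing down, gripper open.
Joint ranges: [-149.89, 149.89], [-25.12, 119.58], [-72.63, 75.52], [4.76, 147.25], [-75.54, 255.54], [6.69, 114.76], [-157.13, 157.13]. Speed limits (degrees/s): [127.2, 127.2, 172.46, 172.46, 180, 180, 180].

### API

Orientations are given as a 3x3 rotation matrix whose columns are the frame's x, y, z axes.
In Python, from workcell import robot, eyes, workorder gives the robot as it stands.
- The arm moves only by the tool drive_tool, never from a script. Its argument "increments" is text: rows parted by semicolons, each of 7 numbers parted by spaces: the shift along the world's x, y, z in mm, then the turn, a rotation vector about the world's x, y, z in rad, then the finger opening in mm, from 0 to 91.8. In form: dx dy dz wx wy wz gripper; .... A call has 1 to 20 rows; each row is the pose to reach, as a shift and turn from the pose measured when the call began; what a row does not reach only later rows make up. A row lasts 1/12 s, in which the tool goes at most 41.7 mm and 7.16 degrees, less where a joint would pass 70% of its speed; a pose out of reach is approached as far as the arm can. A call with a gripper value outside its range is refused whole. The fingers move at their own pace and stop on an object; "grip_force" is the grip in N (left out, the last holds). Time passes only in rows, so rows that repeat a pose let the fingers close. It gives the time, the measured TCP pose, the force and the opening at its end, in the units of the state.
- robot.get_obs(): the state, without advancing time (a new reading comes with each control period).
- eyes.snapshot(name): name is "scene" or "top" or "wrist"; returns (picture, depth): 420x560x3 uint8, red, green, blue; 420x560 float32, m along the optical axis (not along the pixel's ray), 0 where there is no reading.
- eyes.camera_info(name): a dict with "intrinsics" (3x3 intrinsics, pixels), "eye" and "rotation" of the camera in the world. Camera axes: x right, y down, z forward; pixel columns grow to the right and rows downward; lengths in m; the calibration is good to about 2 mm. A picture is of the moment at which its call begins: read the wrist's pose just before it. camera_info takes no time and is no camera call; for the wrist camera it gives the pose at the moment of the call.
- workorder.job_done(): hands the job in, once; it reports no verdict.
The state is a dict: "time_s": time; "joint_positions": joint angles; "joint_vel": joint speeds; "tau": joint torques, N m; "tcp_pos": TCP position; "tool_rot": TCP orientation; "ft_force": force on the tool from outside, world axes, zero at the start; "torque": the same for the moment, N m; "grip_width": finger opening in m.
Only numpy, scipy, OpenCV 4.12 (cv2) and the standard library are available. Lean on these libraries where they do the work, as an engineer would, in place of code of your own. Each camera call takes 0.05 s, during which the arm holds its last target. There are 200 camera calls.

### The job

Start the next layer of the bar stack on the low wooden stand: lay the two matching thin spacer sticks straight across the two bars already there, one towards each end and both reaching right across both bars, then lay the two loose flat bars on the sticks, each directly over a bar below and parallel with it, ends in line, so that they rest level and clear. Leave out the odd thick stick, and do not knock the nuts and the plug gauge lying about.

Things in the scene. Friction and masses are not known exactly. Their poses are not given: they have to be found in the camera images.
- stack_top (a point): point midway between the two bottom bars, level with their upper faces. Beware of the bench grinder at the robot's left: its eye shield (x = 20 to 90, y = 180 to 330, up to 250 mm high) stops an upper arm carried on that side: such an arm keeps its first joint at least 0.45 rad left (0.55 leaning far forward, its second never past 0.73) and tilts the hand along the part to reach right
- stack_stand: fixed low wooden stand carrying the bottom layer: a 150 x 112 mm board with two cross-pieces (at x = +45 and -45 mm) and on them two dark steel flat bars, 140 x 26 x 10 mm, parallel to its x axis, with centre lines at y = +30 and -30 mm; their upper faces lie 30 mm above the table. Origin: centre of the underside at table height; x along the bars, y across them, z up
- bar_a_center (a point): one of two identical loose dark steel flat bars, 140 x 26 x 10 mm, about 0.28 kg, lying flat on the table at the start; this point is its centre, 5 mm above its underside; x along its length, y across its width, z up
- bar_b_center (a point): one of two identical loose dark steel flat bars, 140 x 26 x 10 mm, about 0.28 kg, lying flat on the table at the start; this point is its centre, 5 mm above its underside; x along its length, y across its width, z up
- stick_a_center (a point): one of the two matching thin wooden spacer sticks, 110 mm long and 14 x 14 mm in section, about 30 g, lying on the table at the start; this point is its centre, 7 mm above its underside; x along its length, z up. A castle nut stands beside it, about 8 mm off one long side, 5 to 50 mm from the stick's middle towards its -x end
- stick_b_center (a point): one of the two matching thin wooden spacer sticks, 110 mm long and 14 x 14 mm in section, about 30 g, lying on the table at the start; this point is its centre, 7 mm above its underside; x along its length, z up. A castle nut stands beside it, about 8 mm off one long side, 5 to 50 mm from the stick's middle towards its -x end
- stick_thick_center (a point): odd wooden stick, 110 mm long but 22 x 22 mm in section: too thick to match the other two, not to be used; this point is its centre, 11 mm above its underside; x along its length.
- nut_0: castle nut standing slots up, 25 mm across, 18 mm tall, loose, a bystander; origin at the centre of its underside
- nut_1: castle nut standing slots up, 25 mm across, 18 mm tall, loose, a bystander; origin at the centre of its underside
- nut_2: castle nut standing slots up, 25 mm across, 18 mm tall, loose, a bystander; origin at the centre of its underside
- nut_3: castle nut standing slots up, 25 mm across, 18 mm tall, loose, a bystander; origin at the centre of its underside
- plug_gauge: plug gauge, 135 mm long, 19 mm thick, loose, lying to the right of the work, a bystander; origin at the centre of its underside
There are look-alikes about, which are no part of the job. What is shaped like the part that bears stick_a_center but yellow is not meant.

How it is judged (in metres and radians):
On the way:
1. both thin sticks lie across the two bottom bars, one towards each end, let go, with no loose bar on them yet (((z of stick_a_center in the frame of stack_stand between 0.034 and 0.04 m and y of stick_a_center in the frame of stack_stand between -0.014 and 0.014 m and x of stick_a_center in the frame of stack_stand between 0.025 and 0.063 m and angle between the x axis of each of stick_a_center, stick_b_center and the y axis of stack_stand, either way round below 0.2 rad and z of stick_b_center in the frame of stack_stand between 0.034 and 0.04 m and y of stick_b_center in the frame of stack_stand between -0.014 and 0.014 m and x of stick_b_center in the frame of stack_stand between -0.063 and -0.025 m) or (z of stick_a_center in the frame of stack_stand between 0.034 and 0.04 m and y of stick_a_center in the frame of stack_stand between -0.014 and 0.014 m and x of stick_a_center in the frame of stack_stand between -0.063 and -0.025 m and angle between the x axis of each of stick_a_center, stick_b_center and the y axis of stack_stand, either way round below 0.2 rad and z of stick_b_center in the frame of stack_stand between 0.034 and 0.04 m and y of stick_b_center in the frame of stack_stand between -0.014 and 0.014 m and x of stick_b_center in the frame of stack_stand between 0.025 and 0.063 m)) and contact force between each of the fingers, bar_a, bar_b and stick_a below 0.1 N and contact force between each of the fingers, bar_a, bar_b and stick_b below 0.1 N), for 0.2 s.
At the end, for the whole second after the job is handed in: Both thin sticks lie flat across the bottom bars (within 0.2 rad, centred within 14 mm), 25 to 63 mm either side of the middle; a loose bar rests on them over each bottom bar, height within 3 mm, level within 0.045 rad, 10 mm sideways, 18 mm lengthwise, parallel within 0.12 rad (((z of stick_a_center in the frame of stack_stand between 0.034 and 0.04 m and y of stick_a_center in the frame of stack_stand between -0.014 and 0.014 m and x of stick_a_center in the frame of stack_stand between 0.025 and 0.063 m and angle between the x axis of each of stick_a_center, stick_b_center and the y axis of stack_stand, either way round below 0.2 rad and z of stick_b_center in the frame of stack_stand between 0.034 and 0.04 m and y of stick_b_center in the frame of stack_stand between -0.014 and 0.014 m and x of stick_b_center in the frame of stack_stand between -0.063 and -0.025 m) or (z of stick_a_center in the frame of stack_stand between 0.034 and 0.04 m and y of stick_a_center in the frame of stack_stand between -0.014 and 0.014 m and x of stick_a_center in the frame of stack_stand between -0.063 and -0.025 m and angle between the x axis of each of stick_a_center, stick_b_center and the y axis of stack_stand, either way round below 0.2 rad and z of stick_b_center in the frame of stack_stand between 0.034 and 0.04 m and y of stick_b_center in the frame of stack_stand between -0.014 and 0.014 m and x of stick_b_center in the frame of stack_stand between 0.025 and 0.063 m)) and ((z of bar_a_center in the frame of stack_stand between 0.046 and 0.052 m and y of bar_a_center in the frame of stack_stand between 0.02 and 0.04 m and x of bar_a_center in the frame of stack_stand between -0.018 and 0.018 m and angle between the x axis of each of bar_a_center, bar_b_center and the x axis of stack_stand, either way round below 0.12 rad and angle between each of bar_a_center, bar_b_center's own z axis and vertical below 0.045 rad and z of bar_b_center in the frame of stack_stand between 0.046 and 0.052 m and y of bar_b_center in the frame of stack_stand between -0.04 and -0.02 m and x of bar_b_center in the frame of stack_stand between -0.018 and 0.018 m) or (z of bar_a_center in the frame of stack_stand between 0.046 and 0.052 m and y of bar_a_center in the frame of stack_stand between -0.04 and -0.02 m and x of bar_a_center in the frame of stack_stand between -0.018 and 0.018 m and angle between the x axis of each of bar_a_center, bar_b_center and the x axis of stack_stand, either way round below 0.12 rad and angle between each of bar_a_center, bar_b_center's own z axis and vertical below 0.045 rad and z of bar_b_center in the frame of stack_stand between 0.046 and 0.052 m and y of bar_b_center in the frame of stack_stand between 0.02 and 0.04 m and x of bar_b_center in the frame of stack_stand between -0.018 and 0.018 m))); the robot touches nothing.
It fails at once if nut_0 is shifted by more than 30 mm (distance of nut_0 from where it was at the start of the episode above 0.03 m).
It fails at once if nut_1 is shifted by more than 30 mm (distance of nut_1 from where it was at the start of the episode above 0.03 m).
It fails at once if nut_2 is shifted by more than 30 mm (distance of nut_2 from where it was at the start of the episode above 0.03 m).
It fails at once if nut_3 is shifted by more than 30 mm (distance of nut_3 from where it was at the start of the episode above 0.03 m).
It fails at once if plug_gauge is shifted by more than 30 mm (distance of plug_gauge from where it was at the start of the episode above 0.03 m).
It also fails if it takes over 72 s, if anything falls off the work surface, if the arm or the gripper's body presses on something with over 40 N, if the wrist force passes 120 N, or if a joint passes its speed limit or range.

## Working session

There is one attempt and no reset: what is moved stays moved. The work goes in short steps, Python scripts to look and compute and a tool call to move; the robot and the scene stay as the last step left them, time stands still between calls to the robot, and variables do not carry over. Pictures are saved under pics/ and viewed, about 8 in all and at most 12, crops included, and the job is handed in when it is done.

Besides the shell and the picture viewer there is one more tool, called after "Request:" by a JSON object that holds its "fn" and its "kwargs". drive_tool: Moves the arm, as the interface text tells. Its arguments: {"type":"object","properties":{"increments":{"type":"string"},"grip_force":{"type":"number"}},"required":["increments"]}

```bash
mkdir -p pics; ls; cat > h.py <<'E'
import numpy as np, cv2
from workcell import robot, eyes, workorder
def snap(n, f=None):
    info=eyes.camera_info(n); p,d=eyes.snapshot(n)
    if f: cv2.imwrite('pics/'+f, p[:,:,::-1]); 
    np.savez('/tmp/%s.npz'%n,p=p,d=d,K=info['intrinsics'],e=info['eye'],R=info['rotation'])
    return p,d,info
def load(n):
    z=np.load('/tmp/%s.npz'%n); return z['p'],z['d'],z['K'],z['e'],z['R']
def cloud(d,K,e,R):
    v,u=np.indices(d.shape); c=np.stack([(u-K[0,2])/K[0,0]*d,(v-K[1,2])/K[1,1]*d,d],-1)
    return c@np.array(R).T+np.array(e)
E
python3 - <<'E'
from h import *
o=robot.get_obs(); print({k:np.round(v,4) for k,v in o.items()})
for n in('scene','top'):
    p,d,i=snap(n,n+'1.png'); print(n,i)
E
```

```text
pics
{'time_s': np.float64(0.0), 'joint_positions': array([-77.7858,  24.9366,   1.4329,  90.1886,  -0.6647,  64.9724,
        -4.3023]), 'joint_vel': array([-8.780e-02, -1.775e-01,  1.000e-04,  3.050e-02,  2.180e-02,
        4.960e-02, -7.800e-03]), 'tau': array([-3.00000e-04, -6.67831e+01,  9.84700e-01, -3.14475e+01,
       -6.06000e-02,  4.26000e-02,  2.00000e-04]), 'tcp_pos': array([0.194 , 0.5936, 0.2259]), 'tool_rot': array([[-9.505e-01,  3.106e-01, -3.000e-04],
       [ 3.106e-01,  9.505e-01, -1.500e-03],
       [-2.000e-04, -1.600e-03, -1.000e+00]]), 'ft_force': array([ 0.6412,  0.0047, -0.6484]), 'torque': array([ 0.0064, -0.0104, -0.0214]), 'grip_width': np.float64(0.0914)}
scene {'intrinsics': array([[512.03572537,   0.        , 273.36135165],
       [  0.        , 512.03572537, 213.21933736],
       [  0.        ,   0.        ,   1.        ]]), 'eye': array([0.12879887, 0.92603053, 0.87989586]), 'rotation': array([[-0.91014579, -0.28336292,  0.30222525],
       [-0.41427517,  0.61673021, -0.66934291],
       [ 0.00327552, -0.73440405, -0.67870463]])}
top {'intrinsics': array([[514.28012161,   0.        , 276.45610917],
       [  0.        , 514.28012161, 214.78005777],
       [  0.        ,   0.        ,   1.        ]]), 'eye': array([0.3006367 , 0.09322471, 1.27513996]), 'rotation': array([[-0.02662713, -0.98806172,  0.15173999],
       [-0.99910358,  0.03130154,  0.02849999],
       [-0.03290945, -0.15084509, -0.98800948]])}
```

View both.

View pics/top1.png

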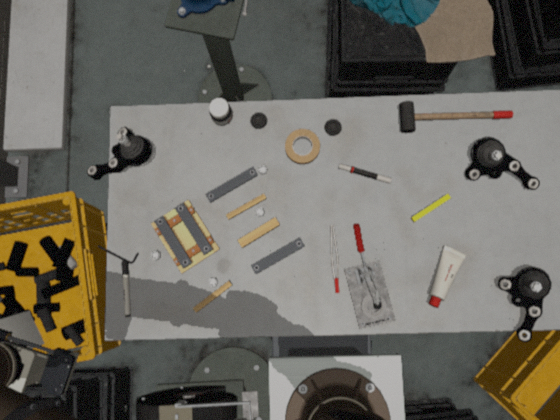

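View pics/scene1.png

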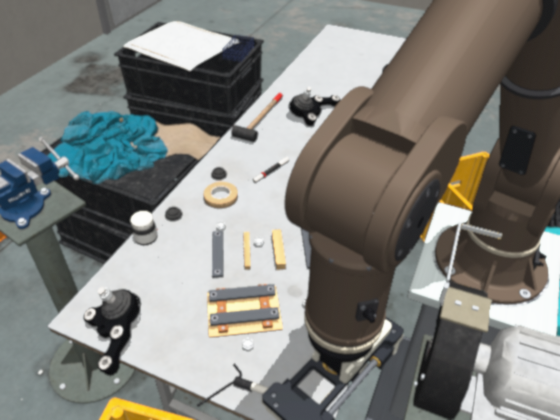

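```bash
python3 - <<'E'
from h import *
p,d,K,e,R=load('top')
W=cloud(d,K,e,R); x0,y0,w,h=140,155,180,165
c=p[y0:y0+h,x0:x0+w,::-1]; cv2.imwrite('pics/crop1.png',cv2.convertScaleAbs(cv2.resize(c,None,fx=4,fy=3.6,interpolation=cv2.INTER_CUBIC),alpha=1.2,beta=15))
z=W[...,2]; print('table z',np.median(z[180:200,290:330]))
m=np.zeros_like(z,np.uint8); m[y0:y0+h,x0:x0+w]=(z>0.006)[y0:y0+h,x0:x0+w]
n,l,s,cc=cv2.connectedComponentsWithStats(m)
for i in range(1,n):
    if s[i,4]<25: continue
    q=W[l==i]; zt=np.percentile(q[:,2],85)
    q2=q[q[:,2]>zt-0.004]
    r=cv2.minAreaRect((q2[:,:2]*1000).astype(np.float32)); b=cv2.boxPoints(r); 
    a=b[1]-b[0]; a2=b[2]-b[1]; a=a if np.linalg.norm(a)>np.linalg.norm(a2) else a2
    print(np.round(cc[i]),s[i,4],'z',round(zt,4),'c',np.round(r[0],1),'size',np.round(r[1],1),'ang',round(np.degrees(np.arctan2(a[1],a[0]))%180,1))
E
```

```text
table z -0.0016195797648248522
[144. 158.] 71 z 0.0528 c [643.2 456.9] size [ 8.7 11.2] ang 93.8
[302. 158.] 193 z 0.0197 c [472.3  64.6] size [ 65.3 344.5] ang 178.9
[262. 169.] 63 z 0.0175 c [460.6 133.2] size [329.2  19.3] ang 10.7
[232. 183.] 478 z 0.0113 c [446.3 168.6] size [327.9 138.8] ang 28.9
[246. 206.] 260 z 0.0152 c [433.8 134.1] size [257.6 105.9] ang 39.4
[184. 235.] 2198 z 0.0301 c [378.  275.8] size [377.8 120.4] ang 49.4
[259. 211.] 68 z 0.0176 c [505.8 171.7] size [18.  19.4] ang 103.4
[258. 232.] 429 z 0.0234 c [382.8 135.2] size [184.2 108.6] ang 29.9
[277. 255.] 501 z 0.0116 c [356.5 109.1] size [113.2 139.5] ang 118.6
[155. 255.] 70 z 0.016 c [404.3 432.4] size [19.4 19.2] ang 45.4
[213. 281.] 67 z 0.0165 c [334.8 290. ] size [18.6 19.8] ang 126.4
[212. 296.] 269 z 0.0149 c [310.6 219.7] size [ 58.1 246.9] ang 98.7
```

View pics/crop1.png

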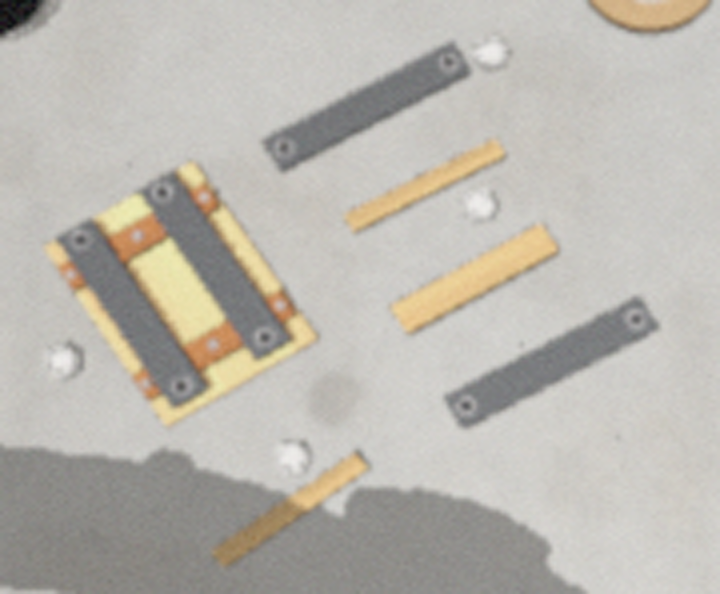

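```bash
cat >> h.py <<'E'
def toplane(uv,z,K,e,R):
    uv=np.asarray(uv,float); r=np.c_[(uv[:,0]-K[0,2])/K[0,0],(uv[:,1]-K[1,2])/K[1,1],np.ones(len(uv))]@R.T
    return e+r*((z-e[2])/r[:,2])[:,None]
E
python3 - <<'E'
from h import *
p,d,K,e,R=load('top'); W=cloud(d,K,e,R); z=W[...,2]; 
from scipy.ndimage import median_filter
z=median_filter(z,3)
T={'barA':(232,184,.01),'barB':(278,255,.01),'stA':(247,206,.014),'stB':(212,297,.014),'thick':(259,232,.022),'n_a':(262,169,.018),'n_b':(260,211,.018),'n_c':(156,255,.018),'n_d':(213,281,.018),'plug':(365,173,.019),'yel':(431,208,.014)}
def rect(m,h,name):
    v,u=np.nonzero(m); P=toplane(np.c_[u,v],h,K,e,R)[:,:2]*1000
    c=P.mean(0); _,_,V=np.linalg.svd(P-c,full_matrices=False); q=(P-c)@V.T
    lo,hi=np.percentile(q,[.7,99.3],axis=0)
    c2=c+((lo+hi)/2)@V
    print(name,'c',np.round(c,1),np.round(c2,1),'ext',np.round(hi-lo,1),'ang',round(np.degrees(np.arctan2(V[0,1],V[0,0]))%180,1),len(u))
for k,(u,v,h) in T.items():
    n,l=cv2.connectedComponents((z>h*.45-.0016).astype(np.uint8),connectivity=4)
    if l[v,u]==0: print(k,'bg');continue
    rect(l==l[v,u],h,k)
# stand bars: dark pixels at height .03
m=((z>.024)&(p.max(2)<125)).astype(np.uint8); m[:,:150]=0;m[:,222:]=0;m[:195]=0;m[275:]=0
n,l,s,cc=cv2.connectedComponentsWithStats(m,connectivity=4)
for i in range(1,n):
    if s[i,4]>150: rect(l==i,.03,'sbar')
E
```

```text
barA c [577.4 241.6] [577.4 241.4] ext [137.6  27.1] ang 119.0 585
barB c [394.5 129.8] [394.5 129.7] ext [137.8  26.4] ang 117.9 614
stA c [519.4 205.8] [519.3 205.7] ext [106.5  15.1] ang 117.8 261
stB c [299.2 292.3] [299.7 291.6] ext [108.5  14.4] ang 125.9 273
thick c [452.4 175.3] [452.5 175.1] ext [107.9  23. ] ang 119.8 420
n_a c [611.7 162.5] [611.3 162.7] ext [21.1 20.4] ang 170.5 62
n_b c [504.8 171.7] [504.8 171.6] ext [21.6 20.1] ang 54.2 67
n_c c [403.8 431.2] [403.6 431.1] ext [21.  19.7] ang 32.8 67
n_d c [334.6 289.6] [335.3 289.7] ext [22.  19.5] ang 91.1 66
plug c [592.5 -94.3] [592.8 -92.9] ext [131.2  14.9] ang 71.0 295
yel c [ 501.6 -251. ] [ 501.6 -250.9] ext [108.8  13.8] ang 121.2 256
sbar c [465.4 334.2] [465.9 334.5] ext [136.8  25.4] ang 31.8 581
sbar c [433.6 384.8] [434.2 385.2] ext [137.3  25.7] ang 31.5 591
```

Request:
{"fn": "drive_tool", "kwargs": {"increments": "99 -292 -76 0 0 -0.628 60;99 -292 -76 0 0 -0.628 50;99 -292 -76 0 0 -0.628 40;99 -292 -76 0 0 -0.628 40;99 -292 -76 0 0 -0.628 40;99 -292 -76 0 0 -0.628 40;99 -292 -76 0 0 -0.628 40;99 -292 -76 0 0 -0.628 40;99 -292 -76 0 0 -0.628 40;99 -292 -76 0 0 -0.628 40;99 -292 -76 0 0 -0.628 40", "grip_force": 20}}

```text
time_s: 1.02
tcp_pos: [0.293, 0.3025, 0.1502]
tool_rot: [[-0.587, 0.81, -0.001], [0.81, 0.587, -0.0], [0.0, -0.001, -1.0]]
ft_force: [-0.8, 0.4, 0.2]
grip_width: 0.0398
```

```bash
cat >> h.py <<'E'
def st():
    o=robot.get_obs(); R=o['tool_rot']; print('t',round(float(o['time_s']),2),'tcp',np.round(o['tcp_pos']*1000,1),'yawY',round(np.degrees(np.arctan2(R[1,1],R[0,1])),1),'z',np.round(R[:,2],3),'j',np.round(o['joint_positions'],1),'F',np.round(o['ft_force'],1),'w',round(float(o['grip_width'])*1000,1)); return o
E
python3 - <<'E'
from h import *
st(); p,d,i=snap('wrist','w1.png'); print(i)
K,e,R=i['intrinsics'],i['eye'],i['rotation']
def proj(P): c=R.T@(np.array(P)-e); return (K@c)[:2]/c[2]
for n,P in {'stB':(.2997,.2916,.014),'nut':(.335,.2897,.018)}.items(): print(n,np.round(proj(P)))
E
```

```text
t 1.02 tcp [293.  302.5 150.2] yawY 35.9 z [-0.001 -0.    -1.   ] j [-64.1  11.2  12.7 123.5  -3.5  45.7 -13.2] F [-0.8  0.4  0.2] w 39.8
{'intrinsics': array([[342.6417472 ,   0.        , 280.62712029],
       [  0.        , 342.6417472 , 211.42177433],
       [  0.        ,   0.        ,   1.        ]]), 'eye': array([0.2441593 , 0.36883662, 0.30797837]), 'rotation': array([[ 0.80967684,  0.55884616,  0.17920489],
       [ 0.5868744 , -0.77029318, -0.24945311],
       [-0.00136561,  0.30714717, -0.95166105]])}
stB [281. 212.]
nut [311. 236.]
```

View pics/w1.png

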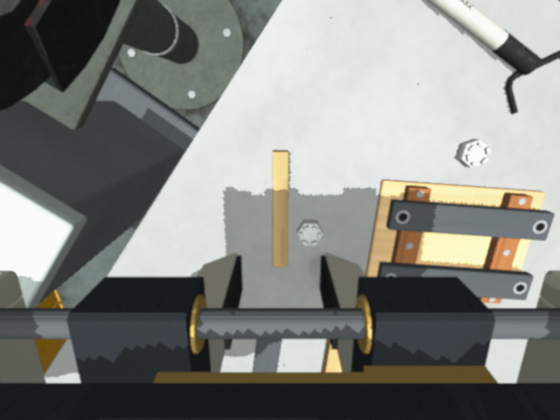

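Request:
{"fn": "drive_tool", "kwargs": {"increments": "0 -1 -40 0 0 0 40;0 -1 -80 0 0 0 40;0 -1 -115 0 0 0 40;0 -1 -135 0 0 0 40;0 -1 -145 0 0 0 40;0 -1 -145 0 0 0 30;0 -1 -145 0 0 0 20;0 -1 -145 0 0 0 10;0 -1 -145 0 0 0 8;0 -1 -145 0 0 0 8", "grip_force": 20}}

```text
time_s: 1.9
tcp_pos: [0.2933, 0.3029, 0.0062]
tool_rot: [[-0.588, 0.809, 0.0], [0.809, 0.588, 0.002], [0.001, 0.001, -1.0]]
ft_force: [-1.7, 0.0, 2.4]
grip_width: 0.0136
```

Request:
{"fn": "drive_tool", "kwargs": {"increments": "0 0 40 0 0 0 8;0 0 75 0 0 0 8;40 15 75 0 0 -0.03 8;80 30 75 0 0 -0.073 8;112 45 75 0 0 -0.073 8;112 45 75 0 0 -0.073 8;112 45 75 0 0 -0.073 8;112 45 50 0 0 -0.073 8;112 45 36 0 0 -0.073 8;112 45 31 0 0 -0.073 8;112 45 31 0 0 -0.073 8;112 45 31 0 0 -0.073 8"}}

```text
time_s: 2.9
tcp_pos: [0.4045, 0.3477, 0.0375]
tool_rot: [[-0.528, 0.849, -0.0], [0.849, 0.528, 0.002], [0.001, 0.001, -1.0]]
ft_force: [0.6, -0.6, 0.2]
grip_width: 0.0137
```

```bash
python3 - <<'E'
from h import *
st()
E
```

```text
t 2.9 tcp [404.5 347.7  37.5] yawY 31.9 z [-0.     0.002 -1.   ] j [-55.3  30.4  12.2 114.8 -10.7  35.8  -4.2] F [ 0.6 -0.6  0.2] w 13.7
```

Request:
{"fn": "drive_tool", "kwargs": {"increments": "0 0 -2 0 0 0 8;0 0 -2 0 0 0 16;0 0 -2 0 0 0 24;0 0 -1 0 0 0 30;0 0 -1 0 0 0 34;0 0 30 0 0 0 34;0 0 70 0 0 0 40;0 0 110 0 0 0 40;0 0 110 0 0 0 40;60 -60 110 0 0 -0.06 40;109 -131 110 0 0 -0.07 40;109 -131 110 0 0 -0.07 40;109 -131 110 0 0 -0.07 40;109 -131 110 0 0 -0.07 40"}}

```text
time_s: 4.07
tcp_pos: [0.5186, 0.2083, 0.1483]
tool_rot: [[-0.458, 0.889, 0.004], [0.889, 0.458, -0.002], [-0.003, 0.003, -1.0]]
ft_force: [0.4, -0.7, -0.1]
grip_width: 0.0401
```

```bash
python3 - <<'E'
from h import *
st(); p,d,i=snap('wrist','w2.png')
K,e,R=i['intrinsics'],i['eye'],i['rotation']
def proj(P): c=R.T@(np.array(P)-e); return (K@c)[:2]/c[2]
for n,P in {'stA':(.5193,.2057,.014),'nut':(.5048,.1716,.018),'barA':(.5774,.2414,.01),'stBplaced':(.4124,.3366,.044)}.items(): print(n,np.round(proj(P)))
E
```

```text
t 4.07 tcp [518.6 208.3 148.3] yawY 27.3 z [ 0.004 -0.002 -1.   ] j [-41.3  23.7  18.8 106.4  -9.3  51.3   9.1] F [ 0.4 -0.7 -0.1] w 40.1
stA [280. 201.]
nut [249. 228.]
barA [356. 194.]
stBplaced [227. -29.]
```

View pics/w2.png

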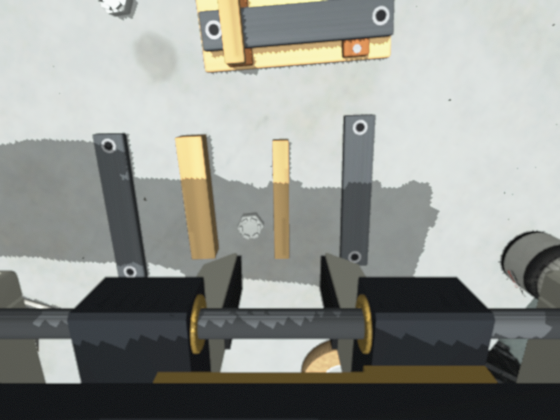

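Request:
{"fn": "drive_tool", "kwargs": {"increments": "0 0 0 0 0 0 40;0 0 0 0 0 0 40"}}

```text
time_s: 4.28
tcp_pos: [0.517, 0.2106, 0.148]
tool_rot: [[-0.459, 0.889, 0.003], [0.889, 0.459, -0.001], [-0.002, 0.002, -1.0]]
ft_force: [-0.1, 0.2, 0.4]
grip_width: 0.0399
```

Request:
{"fn": "drive_tool", "kwargs": {"increments": "-3 6 -30 0 0 0 40;-3 6 -70 0 0 0 40;-3 6 -105 0 0 0 40;-3 6 -130 0 0 0 40;-3 6 -143 0 0 0 40;-3 6 -143 0 0 0 40;-3 6 -143 0 0 0 30;-3 6 -143 0 0 0 20;-3 6 -143 0 0 0 10;-3 6 -143 0 0 0 8;-3 6 -143 0 0 0 8"}}

```text
time_s: 5.2
tcp_pos: [0.5145, 0.2171, 0.006]
tool_rot: [[-0.459, 0.889, 0.004], [0.889, 0.459, 0.0], [-0.002, 0.004, -1.0]]
ft_force: [-0.1, -0.2, 6.5]
grip_width: 0.0138
```

Request:
{"fn": "drive_tool", "kwargs": {"increments": "0 0 40 0 0 0 8;0 0 75 0 0 0 8;-6 35 75 0 0 0.03 8;-14 75 75 0 0 0.075 8;-22 115 75 0 0 0.075 8;-30 155 75 0 0 0.075 8;-34 176 75 0 0 0.075 8;-34 176 75 0 0 0.075 8;-34 176 75 0 0 0.075 8;-34 176 75 0 0 0.075 8;-34 176 50 0 0 0.075 8;-34 176 36 0 0 0.075 8;-34 176 30 0 0 0.075 8;-34 176 30 0 0 0.075 8;-34 176 30 0 0 0.075 8"}}

```text
time_s: 6.45
tcp_pos: [0.4813, 0.3915, 0.0363]
tool_rot: [[-0.522, 0.853, 0.004], [0.853, 0.522, -0.0], [-0.002, 0.003, -1.0]]
ft_force: [-0.0, -0.1, 0.5]
grip_width: 0.0136
```

```bash
python3 - <<'E'
from h import *
st()
E
```

```text
t 6.45 tcp [481.3 391.5  36.3] yawY 31.5 z [ 0.004 -0.    -1.   ] j [-54.   36.7  14.7 102.4 -12.7  42.3  -1.3] F [-0.  -0.1  0.5] w 13.6
```

Request:
{"fn": "drive_tool", "kwargs": {"increments": "0 0 -1 0 0 0 8;0 0 -1 0 0 0 16;0 0 -1 0 0 0 24;0 0 0 0 0 0 30;0 0 0 0 0 0 34;0 0 30 0 0 0 34;0 0 70 0 0 0 40;0 0 110 0 0 0 40;-20 -20 150 0 0 0 40;-20 -20 180 0 0 0 40;-20 -20 180 0 0 0 40;-20 -20 180 0 0 0 40;-20 -20 180 0 0 0 40"}}

```text
time_s: 7.53
tcp_pos: [0.461, 0.3716, 0.2163]
tool_rot: [[-0.522, 0.853, 0.004], [0.853, 0.522, 0.0], [-0.002, 0.004, -1.0]]
ft_force: [-0.6, -0.7, -0.6]
grip_width: 0.0401
```

```bash
cat > ck.py <<'E'
from h import *
import sys
o=st(); p,d,i=snap('wrist',sys.argv[1])
K,e,R=i['intrinsics'],np.array(i['eye']),np.array(i['rotation']); W=cloud(d,K,e,R)
C=np.array([.4498,.3597]); a=np.radians(31.7); A=np.array([[np.cos(a),np.sin(a)],[-np.sin(a),np.cos(a)]])
L=(W[...,:2]-C)@A.T*1000; z=W[...,2]*1000
hsv=cv2.cvtColor(p,cv2.COLOR_RGB2HSV)
def rep(m,h,n):
    k,l,s,_=cv2.connectedComponentsWithStats(m.astype(np.uint8),connectivity=4)
    for j in range(1,k):
        if s[j,4]<400: continue
        v,u=np.nonzero(l==j); P=(toplane(np.c_[u,v],h,K,e,R)[:,:2]-C)@A.T*1000
        r=cv2.minAreaRect(P.astype(np.float32)); c=P.mean(0); V=np.linalg.svd(P-c,full_matrices=False)[2]
        print(n,'stand-frame c',np.round(r[0],1),'ext',np.round(r[1],1),'ang',round(np.degrees(np.arctan2(V[0,1],V[0,0]))%180,1),'z',np.round(np.median(z[l==j]),1))
near=(abs(L[...,0])<95)&(abs(L[...,1])<80)
rep(near&(z>37)&(z<48.5),.044,'h44'); rep(near&(z>24)&(z<35),.030,'h30'); rep(near&(z>49)&(z<62),.054,'h54')
E
python3 ck.py w3.png
```

```text
t 7.53 tcp [461.  371.6 216.3] yawY 31.5 z [ 0.004  0.    -1.   ] j [-57.5  22.5  18.6  97.   -7.9  61.5  -5. ] F [-0.6 -0.7 -0.6] w 40.1
h44 stand-frame c [-45.2   0.6] ext [ 15.  108.5] ang 90.1 z 43.6
h44 stand-frame c [42.2 -3.9] ext [109.3  14.4] ang 89.6 z 43.6
h30 stand-frame c [-1.9 32.9] ext [32.  76.1] ang 179.7 z 29.7
h30 stand-frame c [60.5 29.7] ext [25.2 18.8] ang 90.6 z 29.7
h30 stand-frame c [ -2.3 -24.6] ext [35.5 75.1] ang 179.3 z 29.6
h30 stand-frame c [ 60.3 -29.2] ext [26.8 19.1] ang 87.8 z 29.6
```

View pics/w3.png

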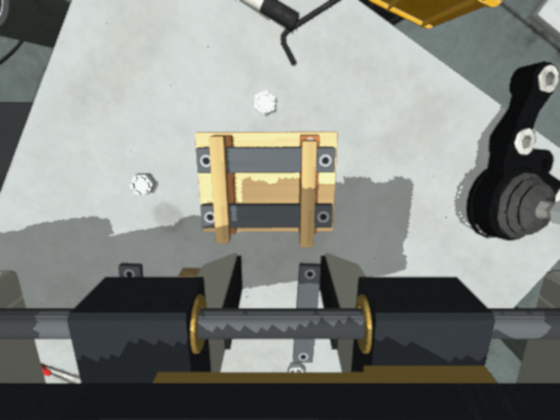

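Request:
{"fn": "drive_tool", "kwargs": {"increments": "30 -35 0 0 0 -0.05 46;60 -70 0 0 0 -0.05 46;90 -105 -30 0 0 -0.05 46;116 -130 -80 0 0 -0.05 46;116 -130 -116 0 0 -0.05 46;116 -130 -116 0 0 -0.05 46;116 -130 -116 0 0 -0.05 46;116 -130 -116 0 0 -0.05 46;116 -130 -116 0 0 -0.05 46"}}

```text
time_s: 8.33
tcp_pos: [0.5766, 0.2426, 0.1001]
tool_rot: [[-0.48, 0.877, 0.003], [0.877, 0.48, -0.001], [-0.002, 0.002, -1.0]]
ft_force: [-0.5, -0.3, 0.7]
grip_width: 0.046
```

```bash
python3 - <<'E'
from h import *
st(); p,d,i=snap('wrist','w4.png')
K,e,R=i['intrinsics'],np.array(i['eye']),np.array(i['rotation']); z=cloud(d,K,e,R)[...,2]
c=R.T@(np.array([.5774,.2415,.01])-e); u,v=((K@c)[:2]/c[2]).astype(int); print(u,v)
n,l=cv2.connectedComponents(((z>.005)&(z<.0145)&(p.max(2)<110)).astype(np.uint8),connectivity=4)
if l[v,u]:
    vv,uu=np.nonzero(l==l[v,u]); r=cv2.minAreaRect((toplane(np.c_[uu,vv],.01,K,e,R)[:,:2]*1000).astype(np.float32)); print(r)
E
```

```text
t 8.33 tcp [576.6 242.6 100.1] yawY 28.7 z [ 0.003 -0.001 -1.   ] j [-40.4  32.7  18.8  99.3 -13.   50.   12.7] F [-0.5 -0.3  0.7] w 46.0
281 215
((589.9047241210938, 219.44679260253906), (25.80337905883789, 89.61801147460938), 28.911218643188477)
```

Request:
{"fn": "drive_tool", "kwargs": {"increments": "1 -1 -40 0 0 0 46;1 -1 -75 0 0 0 46;1 -1 -92 0 0 0 46;1 -1 -98 0 0 0 46;1 -1 -98 0 0 0 46;1 -1 -98 0 0 0 36;1 -1 -98 0 0 0 26;1 -1 -98 0 0 0 20;1 -1 -98 0 0 0 20;1 -1 -98 0 0 0 20", "grip_force": 40}}

```text
time_s: 9.22
tcp_pos: [0.5788, 0.2426, 0.0045]
tool_rot: [[-0.481, 0.877, 0.006], [0.877, 0.481, 0.002], [-0.002, 0.006, -1.0]]
ft_force: [-2.2, -0.3, 8.6]
grip_width: 0.025
```

```bash
python3 - <<'E'
from h import *
st()
E
```

```text
t 9.22 tcp [578.8 242.6   4.5] yawY 28.7 z [ 0.006  0.002 -1.   ] j [-38.3  39.8  16.  102.5 -16.   39.5  15.2] F [-2.2 -0.3  8.6] w 25.0
```

Request:
{"fn": "drive_tool", "kwargs": {"increments": "0 0 20 0 0 0 20;0 0 55 0 0 0 20;0 0 90 0 0 0 20;-10 10 116 0 0 -0.1 20;-25 25 116 0 0 -0.22 20;-40 40 116 0 0 -0.34 20;-55 55 116 0 0 -0.46 20;-70 70 116 0 0 -0.58 20;-85 85 116 0 0 -0.7 20;-100 100 116 0 0 -0.82 20;-115 115 116 0 0 -0.94 20;-130 130 116 0 0 -1.06 20;-145 143 116 0 0 -1.18 20;-145 143 116 0 0 -1.3 20;-145 143 116 0 0 -1.42 20;-145 143 116 0 0 -1.518 20;-145 143 116 0 0 -1.518 20;-145 143 116 0 0 -1.518 20;-145 143 116 0 0 -1.518 20"}}

```text
time_s: 10.8
tcp_pos: [0.4337, 0.3855, 0.1205]
tool_rot: [[0.849, 0.529, 0.002], [0.529, -0.849, -0.006], [-0.002, 0.006, -1.0]]
ft_force: [-0.0, -0.6, -2.6]
grip_width: 0.025
```

```bash
python3 - <<'E'
from h import *
st(); snap('wrist','w5.png')
E
```

```text
t 10.8 tcp [433.7 385.5 120.5] yawY -58.1 z [ 0.002 -0.006 -1.   ] j [-76.8  32.4  43.8 106.  -27.3  52.9 -78.5] F [-0.  -0.6 -2.6] w 25.0
```

View pics/w5.png

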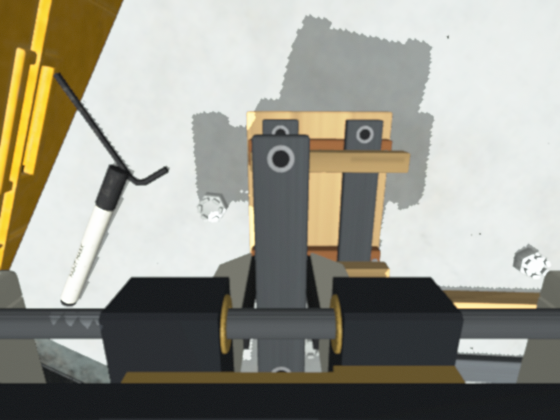

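Request:
{"fn": "drive_tool", "kwargs": {"increments": "0 0 -30 0 0 0 20;0 0 -50 0 0 0 20;0 0 -62 0 0 0 20;0 0 -68 0 0 0 20;0 0 -71 0 0 0 20;0 0 -71 0 0 0 20;0 0 -71 0 0 0 20"}}

```text
time_s: 11.43
tcp_pos: [0.4344, 0.3857, 0.0504]
tool_rot: [[0.849, 0.529, 0.003], [0.529, -0.849, -0.005], [-0.0, 0.006, -1.0]]
ft_force: [0.1, -0.5, -3.2]
grip_width: 0.0253
```

```bash
python3 - <<'E'
from h import *
st()
E
```

```text
t 11.43 tcp [434.4 385.7  50.4] yawY -58.1 z [ 0.003 -0.005 -1.   ] j [-73.5  37.5  39.3 108.9 -32.3  45.3 -74.6] F [ 0.1 -0.5 -3.2] w 25.3
```

Request:
{"fn": "drive_tool", "kwargs": {"increments": "0 0 -2 0 0 0 20;0 0 -3 0 0 0 20;0 0 -3 0 0 0 22;0 0 -3 0 0 0 26;0 0 -2 0 0 0 30;0 0 -2 0 0 0 34;0 0 -1 0 0 0 36;0 0 15 0 0 0 36;0 0 45 0 0 0 36;0 0 85 0 0 0 40;0 0 115 0 0 0 40;0 0 115 0 0 0 40;0 0 115 0 0 0 40"}}

```text
time_s: 12.52
tcp_pos: [0.4353, 0.3865, 0.1672]
tool_rot: [[0.849, 0.529, 0.005], [0.529, -0.849, -0.002], [0.003, 0.004, -1.0]]
ft_force: [0.1, 0.4, -0.6]
grip_width: 0.04
```

```bash
python3 ck.py w6.png
```

```text
t 12.52 tcp [435.3 386.5 167.2] yawY -58.1 z [ 0.005 -0.002 -1.   ] j [-78.7  29.4  46.4 103.3 -24.5  57.8 -80.8] F [ 0.1  0.4 -0.6] w 40.0
h44 stand-frame c [ 42.9 -22. ] ext [14.7 74.9] ang 89.4 z 43.6
h44 stand-frame c [-43.8 -19.6] ext [15.7 70.1] ang 89.8 z 43.6
h30 stand-frame c [ 59.7 -22.7] ext [20.6 40.9] ang 98.9 z 29.7
h30 stand-frame c [ -3.9 -20. ] ext [74.1 68.2] ang 177.8 z 29.8
h54 stand-frame c [ 0.5 29.1] ext [138.1  25.8] ang 0.3 z 53.7
```

Request:
{"fn": "drive_tool", "kwargs": {"increments": "0 0 20 0 0 0.12 46;-3 -20 20 0 0 0.24 46;-7 -45 20 0 0 0.36 46;-11 -70 20 0 0 0.48 46;-15 -95 20 0 0 0.6 46;-19 -120 20 0 0 0.72 46;-23 -145 20 0 0 0.84 46;-27 -170 20 0 0 0.96 46;-31 -195 20 0 0 1.08 46;-35 -220 10 0 0 1.2 46;-41 -257 0 0 0 1.32 46;-41 -257 -20 0 0 1.44 46;-41 -257 -40 0 0 1.501 46;-41 -257 -47 0 0 1.501 46;-41 -257 -47 0 0 1.501 46;-41 -257 -47 0 0 1.501 46;-41 -257 -47 0 0 1.501 46"}}

```text
time_s: 13.98
tcp_pos: [0.3937, 0.1294, 0.1191]
tool_rot: [[-0.467, 0.884, 0.005], [0.884, 0.467, 0.003], [0.0, 0.005, -1.0]]
ft_force: [-0.2, -0.3, -0.4]
grip_width: 0.0454
```

```bash
python3 - <<'E'
from h import *
st(); p,d,i=snap('wrist','w7.png')
K,e,R=i['intrinsics'],np.array(i['eye']),np.array(i['rotation']); z=cloud(d,K,e,R)[...,2]
c=R.T@(np.array([.3945,.1298,.01])-e); u,v=((K@c)[:2]/c[2]).astype(int); print(u,v)
n,l=cv2.connectedComponents(((z>.005)&(z<.0145)&(p.max(2)<110)).astype(np.uint8),connectivity=4)
if l[v,u]:
    vv,uu=np.nonzero(l==l[v,u]); r=cv2.minAreaRect((toplane(np.c_[uu,vv],.01,K,e,R)[:,:2]*1000).astype(np.float32)); print(r)
E
```

```text
t 13.98 tcp [393.7 129.4 119.1] yawY 27.9 z [ 0.005  0.003 -1.   ] j [-52.1  14.4  32.1 127.8 -11.9  40.3  16.1] F [-0.2 -0.3 -0.4] w 45.4
281 206
((404.94989013671875, 109.43391418457031), (25.851512908935547, 93.86378479003906), 27.72262954711914)
```

Request:
{"fn": "drive_tool", "kwargs": {"increments": "1 0 -40 0 0 0 46;1 0 -80 0 0 0 46;1 0 -104 0 0 0 46;1 0 -116 0 0 0 46;1 0 -116 0 0 0 46;1 0 -116 0 0 0 36;1 0 -116 0 0 0 26;1 0 -116 0 0 0 20;1 0 -116 0 0 0 20;1 0 -116 0 0 0 20", "grip_force": 40}}

```text
time_s: 14.87
tcp_pos: [0.3955, 0.1301, 0.0043]
tool_rot: [[-0.468, 0.884, 0.007], [0.884, 0.468, 0.004], [0.001, 0.008, -1.0]]
ft_force: [-1.0, -0.3, 10.0]
grip_width: 0.0252
```

```bash
python3 - <<'E'
from h import *
st()
E
```

```text
t 14.87 tcp [395.5 130.1   4.3] yawY 27.9 z [ 0.007  0.004 -1.   ] j [-41.7  27.8  21.1 132.7 -26.   22.7  29.2] F [-1.  -0.3 10. ] w 25.2
```

Request:
{"fn": "drive_tool", "kwargs": {"increments": "0 0 20 0 0 0 20;0 0 55 0 0 0 20;0 0 90 0 0 0 20;4 12 121 0 0 -0.1 20;10 28 121 0 0 -0.22 20;16 46 121 0 0 -0.34 20;22 64 121 0 0 -0.46 20;28 82 121 0 0 -0.58 20;34 100 121 0 0 -0.7 20;40 118 121 0 0 -0.82 20;46 136 121 0 0 -0.94 20;52 154 121 0 0 -1.06 20;58 172 121 0 0 -1.18 20;64 190 121 0 0 -1.3 20;70 204 121 0 0 -1.42 20;70 204 121 0 0 -1.504 20;70 204 121 0 0 -1.504 20;70 204 121 0 0 -1.504 20;70 204 121 0 0 -1.504 20"}}

```text
time_s: 16.45
tcp_pos: [0.4651, 0.3335, 0.1254]
tool_rot: [[0.849, 0.528, 0.004], [0.528, -0.849, -0.007], [0.0, 0.008, -1.0]]
ft_force: [0.2, 0.1, -3.8]
grip_width: 0.0252
```

```bash
python3 - <<'E'
from h import *
st()
E
```

```text
t 16.45 tcp [465.1 333.5 125.4] yawY -58.1 z [ 0.004 -0.007 -1.   ] j [-76.8  34.6  53.4 107.3 -33.1  55.2 -66.5] F [ 0.2  0.1 -3.8] w 25.2
```

Request:
{"fn": "drive_tool", "kwargs": {"increments": "0 0 -30 0 0 0 20;0 0 -54 0 0 0 20;0 0 -67 0 0 0 20;0 0 -73 0 0 0 20;0 0 -76 0 0 0 20;0 0 -76 0 0 0 20;0 0 -76 0 0 0 20"}}

```text
time_s: 17.03
tcp_pos: [0.4658, 0.3336, 0.0504]
tool_rot: [[0.849, 0.528, 0.005], [0.528, -0.849, -0.006], [0.001, 0.008, -1.0]]
ft_force: [0.7, -0.4, -3.3]
grip_width: 0.0252
```

```bash
python3 - <<'E'
from h import *
st()
E
```

```text
t 17.03 tcp [465.8 333.6  50.4] yawY -58.1 z [ 0.005 -0.006 -1.   ] j [-72.8  39.8  47.7 110.6 -39.3  47.4 -61.8] F [ 0.7 -0.4 -3.3] w 25.2
```

Request:
{"fn": "drive_tool", "kwargs": {"increments": "0 0 -2 0 0 0 20;0 0 -3 0 0 0 20;0 0 -3 0 0 0 22;0 0 -3 0 0 0 26;0 0 -2 0 0 0 30;0 0 -2 0 0 0 34;0 0 -1 0 0 0 36;0 0 15 0 0 0 36;0 0 45 0 0 0 36;0 0 85 0 0 0 40;0 0 125 0 0 0 40;-8 12 140 0 0 0 40;-8 12 140 0 0 0 40;-8 12 140 0 0 0 40"}}

```text
time_s: 18.2
tcp_pos: [0.4576, 0.3466, 0.191]
tool_rot: [[0.848, 0.53, 0.006], [0.53, -0.848, -0.004], [0.003, 0.007, -1.0]]
ft_force: [-0.2, 1.1, -0.3]
grip_width: 0.04
```

```bash
python3 ck.py w8.png; python3 - <<'E'
from h import *
snap('top','top2.png'); p=cv2.imread('pics/top2.png'); q=cv2.imread('pics/top1.png')
z=np.hstack([cv2.resize(a[155:320,130:330],None,fx=2,fy=2) for a in(q,p)]); cv2.imwrite('pics/cmp.png',np.vstack([z,np.pad(cv2.imread('pics/w8.png')[:270],((0,0),(120,120),(0,0)))]))
E
```

```text
t 18.2 tcp [457.6 346.6 191. ] yawY -58.0 z [ 0.006 -0.004 -1.   ] j [-81.2  30.6  57.6 103.2 -28.6  62.2 -71.4] F [-0.2  1.1 -0.3] w 40.0
h44 stand-frame c [43.3 -0.9] ext [14.  35.4] ang 89.1 z 43.7
h44 stand-frame c [-42.2  -1.4] ext [18.6 35.4] ang 88.7 z 43.7
h54 stand-frame c [ 0.5 28.7] ext [139.   26.2] ang 0.7 z 53.7
h54 stand-frame c [  0.3 -31.7] ext [138.4  25.9] ang 0.5 z 53.7
```

View pics/cmp.png

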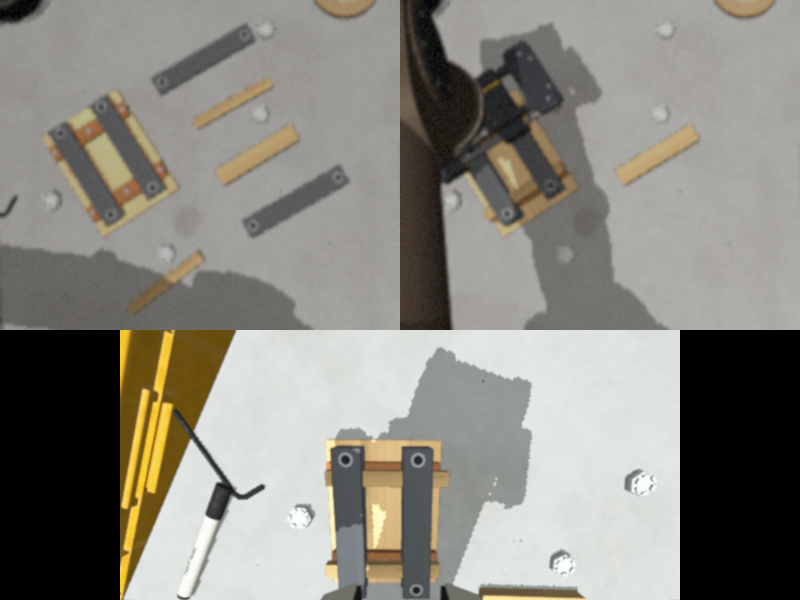

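All four pieces are in place, the nuts and thick stick haven't moved, and the gripper is clear. I'm handing in the job.

```bash
python3 -c "
from h import *
st(); print(workorder.job_done())"
```

```text
t 18.3 tcp [457.2 345.1 189.4] yawY -58.1 z [ 0.004 -0.007 -1.   ] j [-81.1  30.7  57.6 103.4 -28.6  62.1 -71.4] F [-0.2 -0.4 -0.4] w 40.1
the job is handed in; nothing more can be done
None
```

The next layer is on the stand, and I handed the job in at 18.3 s of the 72 s allowed. Both thin sticks lie across the bottom bars, and a loose bar rests on them over each bar below.

Last wrist-camera measurements, in the stand's frame, all within the limits:

| Part | Position (mm) | Angle | Upper face height (mm) |
|---|---|---|---|
| Sticks | x = −45 and +42, y = +0.6 and −3.9 (measured before the bars went on) | within 0.5° of square | 43.6 (44 expected) |
| First bar | x = 0.5, y = +28.7 | 0.7° off parallel | 53.7 (54 expected) |
| Second bar | x = 0.3, y = −31.7 | 0.5° off parallel | 53.7 (54 expected) |

- **Level:** I did not measure the tilt of the bars directly; the matching heights are the evidence that they are level.
- **Bystanders:** In the before-and-after pictures the nuts and the thick stick look unmoved. I did not re-measure the plug gauge, but the arm never went near it.
- **At hand-in:** The gripper was open and well clear, about 190 mm above the table. No check failed or disagreed.

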